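# Latch the shaker's tin carriage

## Robot

A 6-joint arm with a two-finger parallel gripper is mounted at the origin on the work surface. World frame = base frame: x ahead of the robot, y to its left, z up, the work surface at z = 0. Lengths are in m, angles in degrees, forces in N, time in s.
With the tool pointing down it reaches from about 0.25 to 0.725 m from the base axis. Payload 9.7 kg.
Tool frame: the origin (TCP) lies at the very end of the fingers, on their centre line; the grasp point (between the pads) lies 19 mm behind it; z points along the fingers, y is the line along which they close (so a half turn about z gives the same grasp; the last joint's range is limited). The gripper opens to 85 mm and grips with 20 to 120 N. Pads are 22 mm wide; open, the fingers measure 114 mm over their backs; the gripper's body (76 mm by 85 mm) begins 54 mm behind the grasp point. The pads swing forward as they close: fully open they stand 13 mm farther back than shut.
Start: joints at [76.261, 4.979, 10.078, 95.1, 0, 90], TCP at [0.131, 0.534, 0.231] pointing down, gripper open.
Joint ranges: [-179.16, 179.16], [-48.56, 103.87], [-65.8, 70.77], [-126.05, 130.52], [-82.76, 87.17], [-180, 180]. Speed limits (degrees/s): [127.2, 127.2, 147.25, 180, 180, 180].

## Interface

Orientations are given as [roll, pitch, yaw] about the fixed x, y, z axes, in that order (R = Rz(yaw) Ry(pitch) Rx(roll)).
In Python, from workcell import bot gives the robot as it stands.
- The arm moves only by the tool arm_command, never from a script. Its argument "series" is a list of rows, each a list of 4 numbers: the shift along the tool's x, y, z in m, then the turn about the tool's z in rad. A call has exactly 5 rows; each row is the pose to reach, as a shift and turn from the pose commanded when the call began, along the tool's axes at that moment; what a row does not reach only later rows make up. A row lasts 1/10 s, in which the tool goes at most 50 mm and 8.59 degrees, less where a joint would pass 70% of its speed; a pose out of reach is approached as far as the arm can. A call with a gripper value outside its range is refused whole. "hand" is the finger opening in m, from 0 to 0.0854, set as the call begins (left out, the last holds). The fingers move at their own pace and stop on an object; "grip_force" is the grip in N (left out, the last holds). Time passes only in rows, so rows that repeat a pose let the fingers close, or fill a call up. It gives the time, the measured TCP pose, the force, the opening and the grip force at its end, in the units of the state.
- bot.get_obs(): the state, without advancing time (a new reading comes with each control period).
- bot.camera(name): name is "side" or "top"; returns a dict with "color" (384x512x3 uint8, blue, green, red), "camera_matrix" (3x3 intrinsics, pixels), "dist_coeffs" ([k1, k2, p1, p2, k3] as OpenCV has them; the pictures are not rectified), "xyz" and "orientation" of the camera in the world. Camera axes: x right, y up, looking along -z (the intrinsics and any distortion apply to the point x, -y, -z); pixel columns grow to the right and rows downward; lengths in m; the calibration is good to about 2 mm. A picture is of the moment at which its call begins. There is no depth.
- bot.job_done(): hands the job in; it is judged then, once.
Trained networks look in the newest picture that a camera, given by its name, has taken for a name from the list of things; names that differ only in an ending like _2 or _b are one class to them, and where a whole thing is asked for, a point or a joint stands for the part that bears it (a point fixed in the world has none). Each returns a list of dicts, best first, with "confidence" (0 to 1); they miss things now and then, are a little off and sometimes report something else, mostly with a low value. They report only what shows in the picture. A call takes as long as a camera call.
- bot.find_in(camera, target): "location" ([column, row] in pixels, amid what is visible of it).
- bot.mark_of(camera, target): "location" ([column, row] in pixels: a listed point, or the origin of a listed thing).
The state is a dict: "time": time; "q": joint angles; "qd": joint speeds; "joint_efforts": joint torques, N m; "ee_pos": TCP position; "tcp_rot": TCP orientation; "wrist_force": force on the tool from outside, world axes, zero at the start; "torque": the same for the moment, N m; "opening": finger opening in m; "grasp_force": force on a finger pad.
Only numpy, scipy, OpenCV 4.12 (cv2) and the standard library are available. Lean on these libraries where they do the work, as an engineer would, in place of code of your own. Each camera call takes 0.05 s, during which the arm holds its last target. There are 200 camera calls.

## Task

The sample tin stands between the green jaws of the shaker's carriage, to be latched in: by the yellow tab, lift the wire loop over the keeper's lip, feel for the keeper's slot and lower the bar to its floor, and still holding the tab draw it back under the lip until it bears snugly on the keeper, with a light, definite pull. Then let go and push the red lever right over past its toggle point until it lies flat and the loop holds the jaw drawn tight. Do not press or pull hard on the keeper or carriage, do not bear down hard on the lever at its stop, and leave everything else where it stands.

Things in the scene. Friction and masses are not known exactly. Their poses are not given: they have to be found in the camera images.
- holder: fixed tin carriage of a shaker: aluminium plate 285 x 175 x 12 mm with green jaws and a 76 mm blue tin (top 61 mm above the table). Origin: on the table straight below the lever's pivot; x runs level from the pivot to the keeper (the latch line), y towards the tin, z up. Plate spans x -100 to 185, y -40 to 135; tin centre x 56, y 85
- keeper_top (a point): top of the keeper's lip as drawn. The brass keeper, 22 mm wide on the latch line, has an upright back, a lip on top of it pointing to +x, an open slot, then a guard wall. Drawn, in carriage x: back and lip 95 to 115 mm, open slot 115 to 124, guard 124 to 129. Above the table: lip top 49, lip underside 44.5, guard top 48, slot floor 35. Lip and guard have a 9 mm gap at the middle for the tab's stem
- slot (a point): middle of the keeper's slot floor AS DRAWN, 119.5 mm from the pivot. The keeper is screw-adjusted and really stands anywhere up to 6 mm nearer the pivot or farther; this is not measured, so feel for it. Bar centre is 38 mm above the table when in the slot, 51 to 52 when only standing on lip or guard. Pulled towards the pivot, the bar slides under the lip and seats 5 mm short of the lip's end
- jaw_top (a point): top of the green sliding jaw beside the tin, 54 mm above the table. The jaw carries the keeper and bears on rubber: it gives about 1 mm per 4 N when pulled towards the pivot (-x of the carriage) and springs back
- lever_pivot (a point): pivot axis of the red lever, fixed, 40 mm above the table on the latch line; the axis is level, along the carriage's y
- lever (a joint): angle of the red lever, rad. Its elevation from the carriage's +x is 0.489 + this value: 1.08 is upright, less leans to the keeper, 2.653 is its stop, flat, pointing away from the keeper. Light friction holds it where left. With the loop hooked, the toggle point is at 2.44; before it the jaw's spring pushes the lever back, beyond it the spring holds it at the stop. About 2 to 8 N at its end
- lever_tip (a point): middle of the outer end of the red lever, 85 mm from its pivot; the lever is a bar 22 mm wide (along the carriage's y) and 8 mm thick. The loop is hinged to it 18 mm from the pivot, 0.21 rad ahead of the lever's own elevation
- latch: the latch's dark steel base, 34 mm wide, fixed on the plate; carries lever and loop; same origin and axes as the carriage
- loop: steel wire loop hinged freely on the lever: two legs 36 mm apart, 119 mm long, joined at the far end by the bar. Origin on its hinge; its x runs along the legs to the bar, z up when the legs are level. It starts lying on top of the keeper. Carrying the bar away from the pivot swings the lever along
- loop_bar (a point): centre of the loop's 6 mm thick cross bar, which goes down into the keeper's slot
- loop_tab (a point): centre of the loop's yellow grip tab: 24 mm along the loop's x, 12 mm thick along the carriage's y (grip across this), 28 mm high. It sits 44 mm beyond and 12 mm above the bar (along the loop's x and z), on a stem that passes through the gaps in lip and guard, so that it stays outside the keeper; nothing but the plate lies under it
- cup: white plastic mixing cup, 72 mm wide, 75 mm high, loose, on the table beside the carriage; origin at the centre of its underside
- touchup: small touch-up jar with black cap, 40 mm wide, 50 mm high, standing loose on the carriage's plate, behind the fixed jaw; origin at the centre of its underside
- paint: white paint bottle with blue label, 84 mm wide, 190 mm high; origin at the centre of its underside
- can: steel can with orange label, 84 mm wide, 110 mm high; origin at the centre of its underside
- thinner: slim metal thinner bottle with red cap, 66 mm wide, 170 mm high; origin at the centre of its underside
- opener: screwdriver with green handle, used as a tin opener, lying on the table; not part of the job
- stirrer: blue plastic spatula lying on the table; not part of the job

How it is judged:
By the outcome, as a careful person would: the job done as asked, in the order asked, and still so for the second after the job is handed in, with the robot touching nothing.
It also fails if it takes over 64 s, if anything falls off the work surface, if the arm or the gripper's body presses on something with over 40 N, if the wrist force passes 120 N, or if a joint passes its speed limit or range.

## Working session

There is one attempt and no reset: what is moved stays moved. The work goes in short steps, Python scripts to look and compute and a tool call to move; the robot and the scene stay as the last step left them, time stands still between calls to the robot, and variables do not carry over. Pictures are saved under pics/ and viewed, at most 10 in all, crops included, and the job is handed in when it is done.

Besides the shell and the picture viewer there is one more tool, called in YAML: its name, and indented under it one key for each argument. arm_command: Moves the arm, as the interface text tells. Its arguments: {"type":"object","properties":{"series":{"type":"array"},"hand":{"type":"number"},"grip_force":{"type":"number"}},"required":["series"]}

```bash
mkdir -p pics
cat > h.py <<'E'
import numpy as np, cv2, json
from scipy.spatial.transform import Rotation as R
from scipy.optimize import least_squares
from workcell import bot
def cam(n,save=None):
    c=bot.camera(n)
    if save: cv2.imwrite('pics/'+save,c['color'])
    return c
def Rc(c):
    o=np.array(c['orientation'],float)
    return o if o.shape==(3,3) else R.from_euler('xyz',o,degrees=True).as_matrix()
def proj(c,P):
    p=(np.atleast_2d(P)-np.array(c['xyz']))@Rc(c)
    p=p*[1,-1,-1]
    return cv2.projectPoints(p.reshape(-1,1,3),np.zeros(3),np.zeros(3),np.array(c['camera_matrix'],float),np.array(c['dist_coeffs'],float))[0].reshape(-1,2)
E
python3 - <<'E'
from h import *
print({k:np.round(v,3).tolist() for k,v in bot.get_obs().items()})
for n in ('side','top'):
    c=cam(n,n+'0.png')
    print(n,c['xyz'],c['orientation'],np.array(c['camera_matrix']).tolist(),c['dist_coeffs'])
    for t in ['keeper_top','slot','jaw_top','lever_pivot','lever_tip','loop_bar','loop_tab','holder','latch','loop','cup','touchup','paint','can','thinner']:
        print(t,[(np.round(d['location'],1).tolist(),round(d['confidence'],2)) for d in bot.mark_of(n,t)[:2]])
E
```

```text
{'time': 0.0, 'q': [76.26, 5.011, 10.034, 95.099, 0.0, 90.002], 'qd': [0.024, 0.01, 0.092, -0.094, -0.0, -0.01], 'joint_efforts': [0.001, -52.039, 46.48, 0.017, 0.0, 0.0], 'ee_pos': [0.131, 0.534, 0.231], 'tcp_rot': [-179.923, -0.0, 166.258], 'wrist_force': [0.01, -0.087, 0.942], 'torque': [0.002, 0.053, -0.006], 'grasp_force': 0.0, 'opening': 0.085}
side [ 0.50176545 -1.12949878  0.84408681] [54.59351911  1.45285464 -4.82487851] [[496.36834881654386, 0.0, 248.70194193370463], [0.0, 496.36834881654386, 189.56019794602454], [0.0, 0.0, 1.0]] [0.02953406 0.         0.         0.         0.        ]
keeper_top [([254.8, 178.2], 0.68)]
slot [([255.5, 177.1], 0.88)]
jaw_top [([225.7, 169.7], 0.63)]
lever_pivot [([247.2, 195.5], 0.61)]
lever_tip [([242.4, 188.9], 0.85), ([292.5, 206.5], 0.31)]
loop_bar [([252.6, 176.0], 0.75)]
loop_tab [([260.6, 157.9], 0.74), ([243.0, 128.0], 0.52)]
holder []
latch [([246.7, 215.2], 0.72)]
loop [([243.7, 198.1], 0.49)]
cup [([290.4, 205.3], 0.59)]
touchup [([201.0, 217.9], 0.68)]
paint [([243.2, 129.1], 0.68), ([280.6, 322.1], 0.35)]
can [([184.4, 133.3], 
[... 175 characters left out ...]
8.30780918956106], [0.0, 488.58920579998517, 184.1781371780845], [0.0, 0.0, 1.0]] [-0.17645131  0.          0.          0.          0.        ]
keeper_top [([230.7, 168.3], 0.93)]
slot [([225.7, 173.0], 0.67)]
jaw_top [([220.7, 191.5], 0.7)]
lever_pivot [([256.8, 177.6], 0.55)]
lever_tip [([273.2, 181.3], 0.58)]
loop_bar [([230.3, 169.7], 0.64), ([221.6, 191.7], 0.58)]
loop_tab [([219.6, 166.0], 0.59)]
holder [([258.6, 184.0], 0.93), ([323.3, 133.7], 0.35)]
latch [([259.8, 179.6], 0.81), ([131.9, 233.9], 0.72)]
loop [([259.9, 177.6], 0.52)]
cup [([260.9, 148.7], 0.77)]
touchup [([268.2, 209.2], 0.47)]
paint [([136.9, 180.5], 0.96)]
can [([132.7, 232.2], 0.6)]
thinner [([368.8, 168.3], 0.82)]
```

Run:
```python
import cv2,numpy as np
a=cv2.imread('pics/side0.png')[120:250,160:330];b=cv2.imread('pics/top0.png')[130:240,180:310]
a=cv2.resize(a,(680,520),interpolation=cv2.INTER_CUBIC);b=cv2.resize(b,(650,550),interpolation=cv2.INTER_CUBIC)
cv2.imwrite('pics/s1.png',a);cv2.imwrite('pics/t1.png',b)
```

```text
(no output)
```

View pics/s1.png

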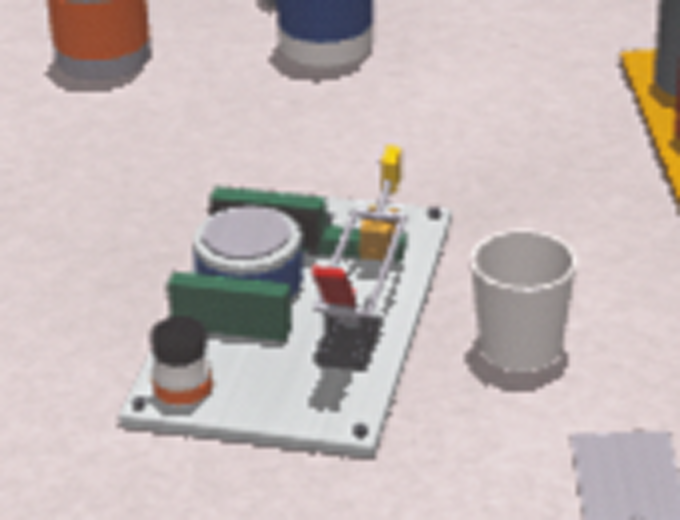

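View pics/t1.png

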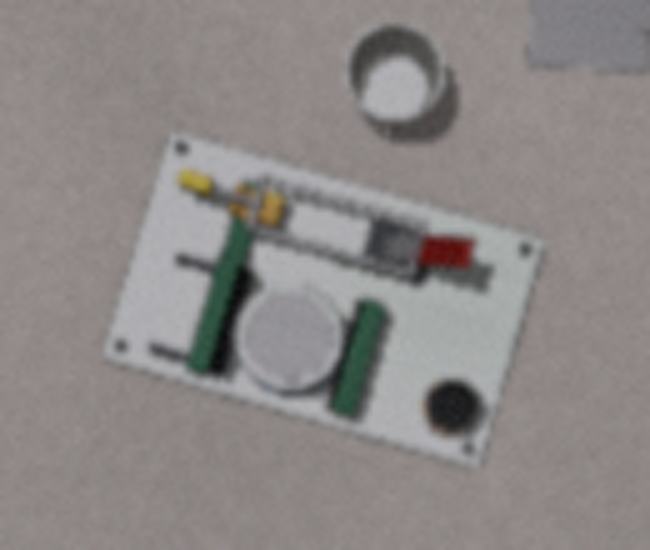

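View pics/side0.png

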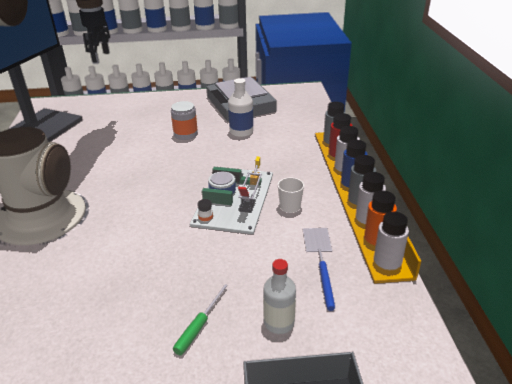

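```bash
cat >> h.py <<'E'
def pts(q,bz=.052):
    e=.489+q; H=np.array([.018*np.cos(e+.21),0,.040+.018*np.sin(e+.21)])
    s=(bz-H[2])/.119; a=np.arcsin(s); ux=np.array([np.cos(a),0,np.sin(a)]); uz=np.array([-np.sin(a),0,np.cos(a)])
    bar=H+.119*ux
    return dict(lever_pivot=np.array([0,0,.04]),lever_tip=np.array([.085*np.cos(e),0,.04+.085*np.sin(e)]),loop=H,loop_bar=bar,loop_tab=bar+.044*ux+.012*uz,
      keeper_top=np.array([.105,0,.049]),slot=np.array([.1195,0,.035]),latch=np.zeros(3),holder=np.zeros(3)),a
def toW(p,P): return R.from_euler('z',p[2]).apply(P)+np.array([p[0],p[1],0])
E
cat > fit.py <<'E'
from h import *
C={n:cam(n) for n in('side','top')}
obs=[]
def add(n,P,px,w): obs.append((n,P,px,w))
cr=lambda u,v,s,ox,oy:np.array([(u+.5)/s-.5+ox,(v+.5)/s-.5+oy])
for P,u,v in [((.185,-.04,.012),175,133),((.185,.135,.012),107,357),((-.1,-.04,.012),545,243),((-.1,.135,.012),480,465),((.056,.085,.061),292,338)]:
    add('top',np.array(P),cr(u,v,5,180,130),1)
for P,u,v in [((.185,-.04,.012),452,212),((-.1,-.04,.012),377,447),((-.1,.135,.012),122,421),((.056,.085,.061),247,235)]:
    add('side',np.array(P),cr(u,v,4,160,120),1)
for n in C:
    for t in ['keeper_top','slot','lever_pivot','lever_tip','loop_bar','loop_tab','latch','loop','holder']:
        L=bot.mark_of(n,t)
        if L and L[0]['confidence']>.45: add(n,t,np.array(L[0]['location']),.5)
add('top','loop_tab',cr(194,181,5,180,130),1); add('side','loop_tab',cr(391,167,4,160,120),1)
add('top','lever_tip',cr(472,250,5,180,130),1); add('side','lever_tip',cr(328,270,4,160,120),1)
def res(p):
    d,_=pts(p[3]); return np.concatenate([w*(proj(C[n],toW(p,d[P] if isinstance(P,str) else P))[0]-px) for n,P,px,w in obs])
best=min((least_squares(res,[.38,.0,y,1.2],loss='soft_l1') for y in np.radians([60,90,105,130])),key=lambda r:r.cost)
p=best.x; print(p[:2],np.degrees(p[2]),p[3],best.cost)
r=res(p).reshape(-1,2)
for (n,P,px,w),e in zip(obs,r): print(n,P,np.round(e/w,1))
d,a=pts(p[3]); print('loop ang',np.degrees(a))
for k in d: print(k,np.round(d[k],4),np.round(toW(p,d[k]),4))
E
python3 fit.py
```

```text
[ 0.56850369 -0.0397125 ] 73.0999559512126 1.6966665183501901 20.602963608386727
top [ 0.185 -0.04   0.012] [-0.6 -0.5]
top [0.185 0.135 0.012] [-0.8  0.7]
top [-0.1   -0.04   0.012] [ 0.7 -1.1]
top [-0.1    0.135  0.012] [0.7 0.9]
top [0.056 0.085 0.061] [ 0.  -0.2]
side [ 0.185 -0.04   0.012] [ 0.3 -1.3]
side [-0.1   -0.04   0.012] [ 0.3 -0.4]
side [-0.1    0.135  0.012] [-0.6 -1.6]
side [0.056 0.085 0.061] [ 0.2 -1. ]
side keeper_top [ 0.6 -2.2]
side slot [1.5 1.7]
side lever_pivot [-0.  -0.8]
side lever_tip [ 1.3 -3.6]
side loop_bar [-0.2 -0.5]
side loop_tab [-4.7  3.9]
side latch [ 0.6 -1.8]
side loop [-1.1  1. ]
side holder [2.6 0.3]
top keeper_top [4.7 3.1]
top slot [2.3 0.1]
top lever_pivot [5.9 1.1]
top lever_tip [-2.1  1.5]
top loop_bar [ 3.9 -0.1]
top loop_tab [-1.5 -2. ]
top latch [-2.1  0.1]
top loop [1.2 1.6]
top holder [ 0.3 -0.7]
top loop_tab [0.8 0.8]
side loop_tab [0.1 0.4]
top lever_tip [0.  0.7]
side lever_tip [0.6 0.4]
loop ang -0.10387469912294583
lever_pivot [0.   0.   0.04] [ 0.5685 -0.0397  0.04  ]
lever_tip [-0.049   0.      0.1094] [ 0.5542 -0.0866  0.1094]
loop [-0.0132  0.      0.0522] [ 0.5647 -0.0524  0.0522]
loop_bar [0.1058 0.     0.052 ] [0.5993 0.0615 0.052 ]
loop_tab [0.1498 0.     0.0639] [0.6121 0.1036 0.0639]
keeper_top [0.105 0.    0.049] [0.599  0.0608 0.049 ]
slot [0.1195 0.     0.035 ] [0.6032 0.0746 0.035 ]
latch [0. 0. 0.] [ 0.5685 -0.0397  0.    ]
holder [0. 0. 0.] [ 0.5685 -0.0397  0.    ]
```

arm_command:
  series:
    - [-0.038,-0.02,0,0.12]
    - [-0.076,-0.04,0,0.24]
    - [-0.114,-0.06,0,0.36]
    - [-0.152,-0.081,0,0.48]
    - [-0.19,-0.101,0,0.6]
  hand: 0.04
  grip_force: 20

```text
time: 3.1
ee_pos: [0.2922, 0.3897, 0.2314]
tcp_rot: [180.0, -0.0, 131.6]
wrist_force: [0.6, 0.9, 0.3]
opening: 0.0404
grasp_force: 0.0
```

```bash
cat > go.py <<'E'
import sys
from h import *
# usage: go.py x y z yaw : tool-frame shift to world pose
t=np.array([float(v) for v in sys.argv[1:5]])
o=bot.get_obs(); M=R.from_euler('xyz',o['tcp_rot'],degrees=True)
s=M.inv().apply(t[:3]-np.array(o['ee_pos'])); tu=-(t[3]-o['tcp_rot'][2]); tu=(tu+180)%360-180
print(o['time'],np.round(o['ee_pos'],4),np.round(o['tcp_rot'],2),np.round(o['q'],1),'F',np.round(o['wrist_force'],2),'shift',np.round(s,4),'turn',round(np.radians(tu),4))
E
python3 go.py .612 .104 .15 73.1
```

```text
3.1 [0.2922 0.3897 0.2314] [179.97  -0.   131.62] [ 53.1  -3.7   1.4  95.   -0.  101.5] F [0.57 0.94 0.34] shift [-0.426   0.0493  0.0815] turn 1.0213
```

arm_command:
  series:
    - [-0.043,0.005,0,0.1]
    - [-0.085,0.01,0,0.2]
    - [-0.128,0.015,0.0,0.3]
    - [-0.17,0.02,0.01,0.4]
    - [-0.213,0.025,0.02,0.51]

```text
time: 3.6
ee_pos: [0.4533, 0.2478, 0.2115]
tcp_rot: [179.9, -0.0, 102.4]
wrist_force: [-0.0, 0.8, -0.4]
opening: 0.04
grasp_force: 0.0
```

```bash
python3 go.py .612 .104 .12 73.1
```

```text
3.6 [0.4533 0.2478 0.2115] [ 1.7994e+02 -2.0000e-02  1.0242e+02] [ 2.870e+01 -1.000e-01  2.700e+00  9.270e+01  0.000e+00  1.062e+02] F [-0.02  0.76 -0.44] shift [-0.1747  0.124   0.0915] turn 0.5117
```

arm_command:
  series:
    - [-0.035,0.025,0.018,0.1]
    - [-0.07,0.05,0.037,0.2]
    - [-0.105,0.075,0.055,0.3]
    - [-0.14,0.1,0.073,0.4]
    - [-0.175,0.124,0.091,0.512]

```text
time: 4.1
ee_pos: [0.6126, 0.1041, 0.1195]
tcp_rot: [180.0, -0.0, 73.1]
wrist_force: [0.1, -0.5, 0.5]
opening: 0.0401
grasp_force: 0.0
```

arm_command:
  series:
    - [0,0,0,0]
    - [0,0,0,0]
    - [0,0,0,0]
    - [0,0,0,0]
    - [0,0,0,0]

```text
time: 4.6
ee_pos: [0.6111, 0.1065, 0.1213]
tcp_rot: [179.9, -0.0, 73.4]
wrist_force: [0.6, 0.4, 0.8]
opening: 0.04
grasp_force: 0.0
```

```bash
python3 go.py .612 .1036 .045 73.1
python3 - <<'E'
from h import *
for n,x0,y0 in(('side',200,90),('top',180,130)):
    c=cam(n)['color'][y0:y0+110,x0:x0+110]
    globals()[n]=cv2.resize(c,(390,390),interpolation=cv2.INTER_CUBIC)
cv2.imwrite('pics/a2.png',np.hstack([side,top]))
E
```

```text
4.6 [0.6111 0.1065 0.1213] [ 1.7993e+02 -4.0000e-02  7.3420e+01] [  9.9  13.8   7.9  84.    0.  116.5] F [0.55 0.45 0.79] shift [-0.0026  0.0016  0.0763] turn 0.0057
```

View pics/a2.png

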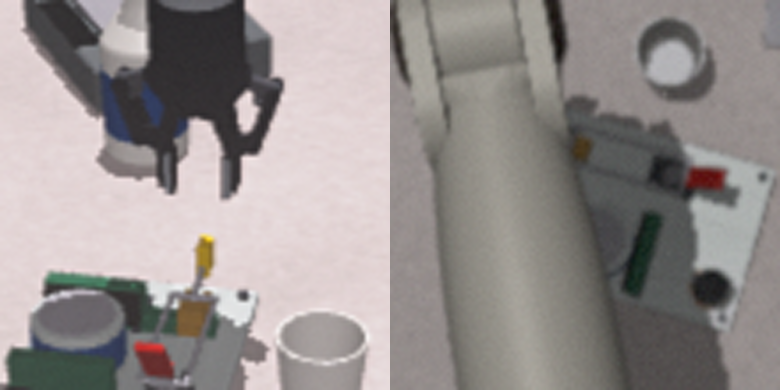

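Run:
```python
from h import *
c=cam('side'); o=bot.get_obs()
print('tcp',proj(c,o['ee_pos']),'tab',proj(c,[.612,.1036,.0639]), 'tab+3mm carriage -y', proj(c,np.array([.612,.1036,.0639])+.003*np.array([.957,-.29,0])))
print(bot.mark_of('side','loop_tab'))
```

```text
tcp [[256.85224202 144.60537908]] tab [[257.50547652 161.79863938]] tab+3mm carriage -y [[258.50591271 161.89065588]]
[{'location': [258.5, 157.5], 'confidence': 0.68}]
```

arm_command:
  series:
    - [-0.001,0.002,0.01,0.005]
    - [-0.002,0.004,0.02,0.006]
    - [-0.002,0.004,0.03,0.006]
    - [-0.002,0.004,0.04,0.006]
    - [-0.002,0.004,0.05,0.006]

```text
time: 5.3
ee_pos: [0.6143, 0.1024, 0.0689]
tcp_rot: [-180.0, 0.0, 73.0]
wrist_force: [-0.5, -0.5, 0.1]
opening: 0.0397
grasp_force: 0.0
```

arm_command:
  series:
    - [0,0,0.008,0]
    - [0,0,0.016,0]
    - [0,0,0.023,0]
    - [0,0,0.025,0]
    - [0,0,0.025,0]

```text
time: 5.8
ee_pos: [0.6145, 0.1025, 0.045]
tcp_rot: [-180.0, 0.0, 73.0]
wrist_force: [-0.3, -0.2, -0.5]
opening: 0.0401
grasp_force: 0.0
```

```bash
python3 go.py .612 .1036 .045 73.1;  python3 - <<'E'
from h import *
c=cam('side')['color'][120:190,220:310]
cv2.imwrite('pics/a3.png',cv2.resize(c,(720,560),interpolation=cv2.INTER_CUBIC))
E
```

```text
5.8 [0.6145 0.1025 0.045 ] [-1.7998e+02  1.0000e-02  7.2980e+01] [  9.5  15.3   1.3  76.   -0.  116.5] F [-0.27 -0.25 -0.54] shift [ 0.0003 -0.0027  0.    ] turn -0.002
```

View pics/a3.png

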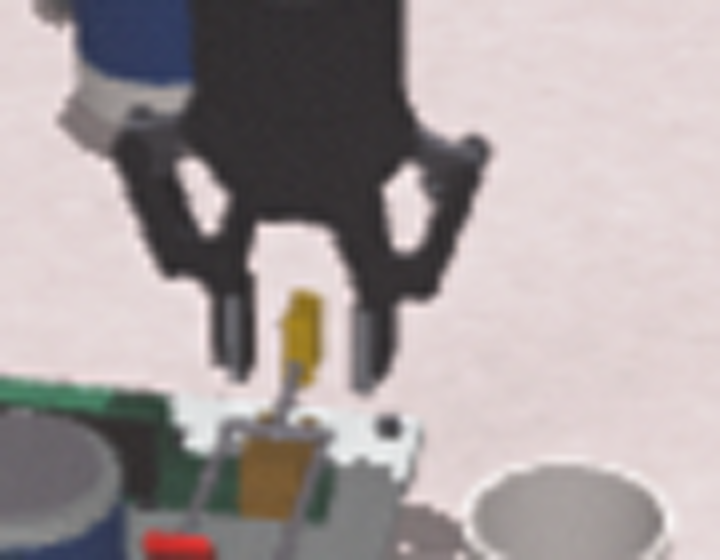

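arm_command:
  series:
    - [0,0,0,0]
    - [0,0,0,0]
    - [0,0,0,0]
    - [0,0,0,0]
    - [0,0,0,0]
  hand: 0.0
  grip_force: 25

```text
time: 6.35
ee_pos: [0.6146, 0.1027, 0.0456]
tcp_rot: [180.0, -0.0, 73.0]
wrist_force: [-2.8, 1.9, 3.6]
opening: 0.0118
grasp_force: 28.4
```

arm_command:
  series:
    - [0,0,0,0]
    - [0,0,0,0]
    - [0,0,0,0]
    - [0,0,0,0]
    - [0,0,0,0]

```text
time: 6.85
ee_pos: [0.6146, 0.1026, 0.0455]
tcp_rot: [180.0, -0.0, 73.0]
wrist_force: [-2.8, 2.3, 3.9]
opening: 0.0112
grasp_force: 28.8
```

```bash
cat > kin.py <<'E'
from h import *
from scipy.optimize import fsolve
q0=1.6967
def fwd(q,a):
    e=.489+q; H=np.array([.018*np.cos(e+.21),.04+.018*np.sin(e+.21)]); u=np.array([np.cos(a),np.sin(a)]); v=np.array([-u[1],u[0]])
    return H+.119*u, H+.163*u+.012*v
b0,t0=fwd(q0,-.0018)
T0=np.array([.6146,.1026,.0455]); X=np.array([np.cos(np.radians(73.1)),np.sin(np.radians(73.1))])
def bar2tool(bx,bz):
    s=fsolve(lambda s:fwd(*s)[0]-[bx,bz],[1.2,0]); d=fwd(*s)[1]-t0; return d,s
def tool2bar(pos):
    d=np.array([(np.array(pos[:2])-T0[:2])@X,pos[2]-T0[2]]); s=fsolve(lambda s:fwd(*s)[1]-t0-d,[1.2,0]); return fwd(*s)[0],s
E
python3 - <<'E'
from kin import *
for bx in [.106,.109,.1125,.115,.1175,.12,.1225,.125]:
    print(bx,[(bz,np.round(bar2tool(bx,bz)[0]*1e3,1).tolist(),np.round(bar2tool(bx,bz)[1],2).tolist()) for bz in(.056,.052,.048,.038)])
E
```

```text
0.106 [(0.056, [-0.2, 5.4], [1.67, 0.03]), (0.052, [0.2, -0.1], [1.68, -0.0]), (0.048, [0.6, -5.6], [1.67, -0.04]), (0.038, [1.4, -19.7], [1.6, -0.13])]
0.109 [(0.056, [3.1, 4.5], [1.46, 0.01]), (0.052, [3.5, -1.0], [1.46, -0.03]), (0.048, [3.8, -6.6], [1.45, -0.06]), (0.038, [4.5, -20.6], [1.37, -0.15])]
0.1125 [(0.056, [6.8, 3.8], [1.24, -0.01]), (0.052, [7.1, -1.7], [1.24, -0.04]), (0.048, [7.5, -7.3], [1.22, -0.07]), (0.038, [8.1, -21.2], [1.15, -0.16])]
0.115 [(0.056, [9.4, 3.5], [1.1, -0.01]), (0.052, [9.7, -2.0], [1.09, -0.05]), (0.048, [10.0, -7.5], [1.07, -0.08]), (0.038, [10.6, -21.4], [1.0, -0.17])]
0.1175 [(0.056, [11.9, 3.4], [0.95, -0.02]), (0.052, [12.2, -2.1], [0.95, -0.05]), (0.048, [12.5, -7.6], [0.93, -0.08]), (0.038, [13.1, -21.5], [0.86, -0.17])]
0.12 [(0.056, [14.4, 3.3], [0.82, -0.02]), (0.052, [14.7, -2.1], [0.81, -0.05]), (0.048, [15.0, -7.6], [0.79, -0.08]), (0.038, [15.6, -21.4], [0.72, -0.17])]
0.1225 [(0.056, [16.9, 3.5], [0.68, -0.01]), (0.052, [17.2, -2.0], [0.67, -0.05]), (0.048, [17.5, -7.5], [0.65, -0.08]), (0.038, [18.1, -21.2], [0.59, -0.16])]
0.125 [(0.056, [19.3, 3.7], [0.53, -0.01]), (0.052, [19.7, -1.8], [0.53, -0.04]), (0.048, [20.0, -7.2], [0.51, -0.07]), (0.038, [20.5, -20.9], [0.45, -0.16])]
```

arm_command:
  series:
    - [0,0,-0.002,0]
    - [0,0,-0.004,0]
    - [0,0,-0.006,0]
    - [0,0,-0.007,0]
    - [0,0,-0.007,0]

```text
time: 7.35
ee_pos: [0.6143, 0.1022, 0.0521]
tcp_rot: [-180.0, 0.0, 73.0]
wrist_force: [-4.7, -1.0, -1.8]
opening: 0.0115
grasp_force: 27.3
```

arm_command:
  series:
    - [0.0015,0,0,0]
    - [0.003,0,0,0]
    - [0.0045,0,0.0005,0]
    - [0.006,0,0.001,0]
    - [0.007,0,0.001,0]

```text
time: 7.85
ee_pos: [0.6164, 0.1086, 0.0513]
tcp_rot: [-180.0, 0.1, 73.0]
wrist_force: [-5.1, -2.9, 2.2]
opening: 0.0116
grasp_force: 27.9
```

arm_command:
  series:
    - [0,0,0.002,0]
    - [0,0,0.004,0]
    - [0,0,0.0055,0]
    - [0,0,0.0065,0]
    - [0,0,0.007,0]

```text
time: 8.35
ee_pos: [0.6167, 0.1094, 0.0443]
tcp_rot: [180.0, -0.0, 73.0]
wrist_force: [-5.1, 1.2, 1.2]
opening: 0.0116
grasp_force: 28.2
```

```bash
cat > st.py <<'E'
from kin import *
o=bot.get_obs(); F=np.array(o['wrist_force']); b,s=tool2bar(o['ee_pos']); p=np.array(o['ee_pos'])
print('t',o['time'],'d',np.round([(p[:2]-T0[:2])@X*1e3,(p[2]-T0[2])*1e3],2),'bar',np.round(b*1e3,1),'q,a',np.round(s,3),'Fx',round(F[:2]@X,1),'Fy',round(F[:2]@[-X[1],X[0]],1),'Fz',round(F[2],1),'M',np.round(o['torque'],2),'op',round(o['opening'],4),'g',round(o['grasp_force'],1))
E
python3 st.py
```

```text
t 8.35 d [ 7.07 -1.19] bar [112.5  52.4] q,a [ 1.239 -0.037] Fx -0.3 Fy 5.3 Fz 1.2 M [ 0.03  0.88 -0.27] op 0.0116 g 28.2
```

arm_command:
  series:
    - [0,-0.001,0,0]
    - [0,-0.001,0.0005,0]
    - [0,-0.001,0.001,0]
    - [0,-0.001,0.0015,0]
    - [0,-0.001,0.002,0]

```text
time: 8.85
ee_pos: [0.6161, 0.1096, 0.0425]
tcp_rot: [180.0, -0.0, 73.0]
wrist_force: [1.2, 0.7, 1.8]
opening: 0.0118
grasp_force: 27.5
```

```bash
python3 st.py
```

```text
t 8.85 d [ 7.09 -3.03] bar [112.4  51. ] q,a [ 1.241 -0.048] Fx 1.0 Fy -0.9 Fz 1.8 M [-0.05  0.05 -0.24] op 0.0118 g 27.5
```

arm_command:
  series:
    - [0,0,0.0005,0]
    - [0,0,0.001,0]
    - [0,0,0.0015,0]
    - [0,0,0.0015,0]
    - [0,0,0.0015,0]

```text
time: 9.35
ee_pos: [0.6159, 0.1095, 0.0409]
tcp_rot: [180.0, -0.0, 73.0]
wrist_force: [2.2, 1.8, 1.9]
opening: 0.0114
grasp_force: 27.5
```

```bash
python3 st.py
```

```text
t 9.35 d [ 6.98 -4.63] bar [112.2  49.9] q,a [ 1.249 -0.058] Fx 2.4 Fy -1.6 Fz 1.9 M [-0.06 -0.32 -0.14] op 0.0114 g 27.5
```

arm_command:
  series:
    - [0,0,0.0005,0]
    - [0,0,0.001,0]
    - [0,0,0.0015,0]
    - [0,0,0.002,0]
    - [0,0,0.002,0]

```text
time: 9.85
ee_pos: [0.6158, 0.1096, 0.0388]
tcp_rot: [180.0, -0.0, 73.0]
wrist_force: [2.6, 1.9, 2.0]
opening: 0.0117
grasp_force: 27.6
```

```bash
python3 st.py
python3 - <<'E'
from h import *
c=cam('side')['color'][120:190,220:310]
cv2.imwrite('pics/a4.png',cv2.resize(c,(720,560),interpolation=cv2.INTER_CUBIC))
E
```

```text
t 9.85 d [ 7.01 -6.72] bar [112.1  48.3] q,a [ 1.249 -0.071] Fx 2.6 Fy -2.0 Fz 2.0 M [ 0.02 -0.39 -0.15] op 0.0117 g 27.6
```

View pics/a4.png

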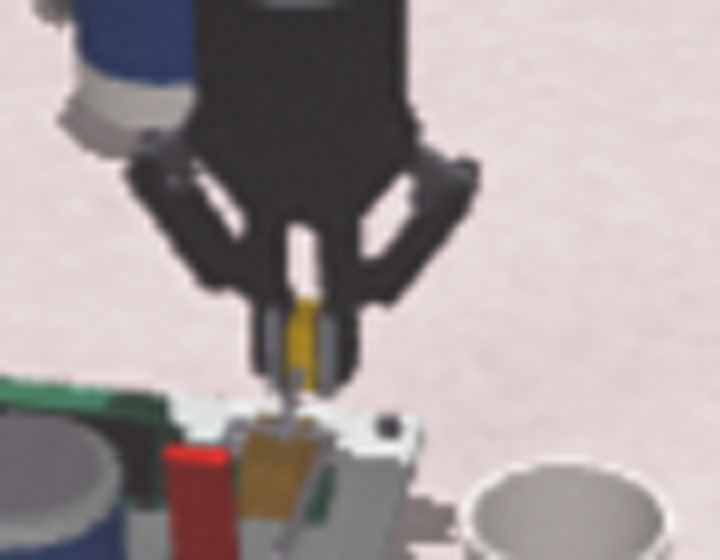

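arm_command:
  series:
    - [0,-0.0003,0.001,0]
    - [0,-0.0003,0.002,0]
    - [0.0002,-0.0003,0.003,0]
    - [0.0003,-0.0003,0.004,0]
    - [0.0003,-0.0003,0.0045,0]

```text
time: 10.4
ee_pos: [0.6155, 0.1096, 0.0342]
tcp_rot: [180.0, 0.0, 73.0]
wrist_force: [4.6, -0.9, 3.1]
opening: 0.0114
grasp_force: 27.7
```

```bash
python3 st.py
```

```text
t 10.4 d [  7.01 -11.35] bar [111.8  45. ] q,a [ 1.246 -0.099] Fx 0.5 Fy -4.7 Fz 3.1 M [-0.51 -0.59 -0.06] op 0.0114 g 27.7
```

arm_command:
  series:
    - [0,0.0005,0.001,0]
    - [0,0.0006,0.002,0]
    - [0.0002,0.0006,0.003,0]
    - [0.0003,0.0006,0.004,0]
    - [0.0003,0.0006,0.004,0]

```text
time: 10.9
ee_pos: [0.6158, 0.1096, 0.0298]
tcp_rot: [-180.0, 0.1, 73.0]
wrist_force: [0.5, -4.1, 2.1]
opening: 0.0114
grasp_force: 27.5
```

```bash
python3 st.py
```

```text
t 10.9 d [  7.05 -15.69] bar [111.7  41.9] q,a [ 1.233 -0.126] Fx -3.8 Fy -1.7 Fz 2.1 M [-0.95 -0.15 -0.16] op 0.0114 g 27.5
```

arm_command:
  series:
    - [-0.0005,0.0002,0,0]
    - [-0.0005,0.0002,0.001,0]
    - [-0.0005,0.0002,0.002,0]
    - [-0.0005,0.0002,0.003,0]
    - [-0.0005,0.0002,0.003,0]

```text
time: 11.4
ee_pos: [0.6161, 0.1095, 0.0271]
tcp_rot: [-180.0, 0.0, 73.0]
wrist_force: [0.2, -0.8, 1.7]
opening: 0.0113
grasp_force: 27.7
```

```bash
python3 st.py
```

```text
t 11.4 d [  7.01 -18.43] bar [111.5  39.9] q,a [ 1.226 -0.143] Fx -0.7 Fy -0.4 Fz 1.7 M [-0.67  0.09 -0.22] op 0.0113 g 27.7
```

Clean; feel for the floor in small steps.

arm_command:
  series:
    - [0,0,0.0005,0]
    - [0,0,0.001,0]
    - [0,0,0.0015,0]
    - [0,0,0.002,0]
    - [0,0,0.002,0]

```text
time: 11.9
ee_pos: [0.6161, 0.1094, 0.0252]
tcp_rot: [-180.0, 0.0, 73.0]
wrist_force: [-1.1, -1.6, 1.5]
opening: 0.0114
grasp_force: 27.7
```

```bash
python3 st.py
```

```text
t 11.9 d [  6.91 -20.34] bar [111.4  38.5] q,a [ 1.222 -0.155] Fx -1.8 Fy 0.6 Fz 1.5 M [-0.74  0.23 -0.21] op 0.0114 g 27.7
```

arm_command:
  series:
    - [0,0,0.0003,0]
    - [0,0,0.0006,0]
    - [0,0,0.001,0]
    - [0,0,0.001,0]
    - [0,0,0.001,0]

```text
time: 12.4
ee_pos: [0.6162, 0.1094, 0.0246]
tcp_rot: [180.0, 0.0, 73.0]
wrist_force: [-3.7, -2.0, 5.6]
opening: 0.0116
grasp_force: 28.3
```

```bash
python3 st.py
```

```text
t 12.4 d [  6.97 -20.93] bar [111.4  38.1] q,a [ 1.216 -0.159] Fx -3.0 Fy 3.0 Fz 5.6 M [-0.84  0.69 -0.19] op 0.0116 g 28.3
```

Run:
```python
from kin import *
for bx in [.1114,.109,.107,.105,.104,.103,.102,.101,.1]:
    d,s=bar2tool(bx,.0386); print(bx,np.round(d*1e3,2),np.round(s,2))
```

```text
0.1114 [  6.92 -20.23] [ 1.22 -0.15]
0.109 [  4.47 -19.78] [ 1.38 -0.14]
0.107 [  2.4  -19.22] [ 1.53 -0.13]
0.105 [  0.28 -18.44] [ 1.7  -0.11]
0.104 [ -0.8  -17.91] [ 1.8 -0.1]
0.103 [ -1.91 -17.25] [ 1.91 -0.09]
0.102 [ -3.09 -16.32] [ 2.06 -0.07]
0.101 [ -4.58 -14.17] [ 2.39 -0.02]
0.1 [ -4.65 -13.95] [ 2.43 -0.01]kin.py:10: RuntimeWarning: The iteration is not making good progress, as measured by the 
 improvement from the last ten iterations.
  s=fsolve(lambda s:fwd(*s)[0]-[bx,bz],[1.2,0]); d=fwd(*s)[1]-t0; return d,s
```

arm_command:
  series:
    - [0,0,-0.0004,0]
    - [-0.001,0,-0.0008,0]
    - [-0.002,0,-0.001,0]
    - [-0.003,0,-0.0012,0]
    - [-0.004,0,-0.0015,0]

```text
time: 12.9
ee_pos: [0.6151, 0.1062, 0.0255]
tcp_rot: [-180.0, -0.1, 73.0]
wrist_force: [0.2, 4.7, -1.5]
opening: 0.0114
grasp_force: 27.3
```

```bash
python3 st.py
```

```text
t 12.9 d [  3.6  -20.01] bar [108.1  38.3] q,a [ 1.437 -0.143] Fx 4.5 Fy 1.2 Fz -1.5 M [ 1.16 -0.24 -0.23] op 0.0114 g 27.3
```

arm_command:
  series:
    - [-0.0005,0,-0.0002,0]
    - [-0.001,0,-0.0003,0]
    - [-0.001,0,-0.0003,0]
    - [-0.001,0,-0.0003,0]
    - [-0.001,0,-0.0003,0]

```text
time: 13.4
ee_pos: [0.6147, 0.1046, 0.026]
tcp_rot: [-180.0, 0.0, 73.0]
wrist_force: [1.1, 3.8, -2.2]
opening: 0.0115
grasp_force: 27.2
```

```bash
python3 st.py
```

```text
t 13.4 d [  1.99 -19.46] bar [106.6  38.3] q,a [ 1.556 -0.132] Fx 3.9 Fy 0.0 Fz -2.2 M [ 0.97 -0.14 -0.28] op 0.0115 g 27.2
```

arm_command:
  series:
    - [-0.0005,0,-0.0002,0]
    - [-0.001,0,-0.0004,0]
    - [-0.0015,0,-0.0006,0]
    - [-0.0015,0,-0.0006,0]
    - [-0.0015,0,-0.0006,0]

```text
time: 13.9
ee_pos: [0.6143, 0.1031, 0.0267]
tcp_rot: [-180.0, 0.0, 73.0]
wrist_force: [-0.1, 3.9, -2.3]
opening: 0.0117
grasp_force: 27.2
```

```bash
python3 st.py
```

```text
t 13.9 d [  0.41 -18.82] bar [105.1  38.4] q,a [ 1.684 -0.118] Fx 3.7 Fy 1.3 Fz -2.3 M [ 0.93 -0.09 -0.23] op 0.0117 g 27.2
```

arm_command:
  series:
    - [-0.0005,0,-0.0003,0]
    - [-0.001,0,-0.0006,0]
    - [-0.0012,0,-0.0007,0]
    - [-0.0012,0,-0.0007,0]
    - [-0.0012,0,-0.0007,0]

```text
time: 14.4
ee_pos: [0.6139, 0.1021, 0.0274]
tcp_rot: [-180.0, -0.0, 73.0]
wrist_force: [0.2, 4.7, -1.8]
opening: 0.0117
grasp_force: 27.2
```

```bash
python3 st.py
```

```text
t 14.4 d [ -0.66 -18.09] bar [104.1  38.5] q,a [ 1.782 -0.105] Fx 4.6 Fy 1.2 Fz -1.8 M [ 1.14 -0.13 -0.23] op 0.0117 g 27.2
```

arm_command:
  series:
    - [-0.0004,0,-0.0002,0]
    - [-0.0008,0,-0.0005,0]
    - [-0.001,0,-0.0006,0]
    - [-0.001,0,-0.0006,0]
    - [-0.001,0,-0.0006,0]

```text
time: 14.9
ee_pos: [0.6137, 0.1014, 0.028]
tcp_rot: [180.0, -0.0, 73.0]
wrist_force: [1.2, 6.0, -2.9]
opening: 0.0112
grasp_force: 27.2
```

```bash
python3 st.py
```

```text
t 14.9 d [ -1.38 -17.52] bar [103.5  38.6] q,a [ 1.855 -0.095] Fx 6.1 Fy 0.6 Fz -2.9 M [ 1.42 -0.26 -0.26] op 0.0112 g 27.2
```

arm_command:
  series:
    - [-0.0003,0,-0.0001,0]
    - [-0.0006,0,-0.0002,0]
    - [-0.001,0,-0.0004,0]
    - [-0.001,0,-0.0004,0]
    - [-0.001,0,-0.0004,0]

```text
time: 15.4
ee_pos: [0.6136, 0.1007, 0.0284]
tcp_rot: [180.0, -0.1, 73.0]
wrist_force: [0.8, 8.0, -2.3]
opening: 0.0113
grasp_force: 27.2
```

```bash
python3 st.py
```

```text
t 15.4 d [ -2.09 -17.06] bar [102.8  38.6] q,a [ 1.934 -0.085] Fx 7.8 Fy 1.6 Fz -2.3 M [ 1.7  -0.27 -0.19] op 0.0113 g 27.2
```

arm_command:
  series:
    - [-0.0003,0,-0.0001,0]
    - [-0.0006,0,-0.0002,0]
    - [-0.0008,0,-0.0003,0]
    - [-0.0008,0,-0.0003,0]
    - [-0.0008,0,-0.0003,0]

```text
time: 15.9
ee_pos: [0.6134, 0.1003, 0.0288]
tcp_rot: [180.0, -0.1, 73.0]
wrist_force: [2.0, 9.3, -2.7]
opening: 0.0112
grasp_force: 27.2
```

```bash
python3 st.py
```

```text
t 15.9 d [ -2.57 -16.72] bar [102.4  38.6] q,a [ 1.993 -0.077] Fx 9.5 Fy 0.8 Fz -2.7 M [ 1.98 -0.33 -0.26] op 0.0112 g 27.2
```

arm_command:
  series:
    - [0,0,0,0]
    - [0,0,0,0]
    - [0,0,0,0]
    - [0,0,0,0]
    - [0,0,0,0]
  hand: 0.036

```text
time: 16.4
ee_pos: [0.6132, 0.0992, 0.0288]
tcp_rot: [180.0, 0.0, 73.0]
wrist_force: [0.2, 0.5, 0.1]
opening: 0.0358
grasp_force: 0.0
```

```bash
python3 st.py
```

```text
t 16.4 d [ -3.7  -16.75] bar [101.5  37.8] q,a [ 2.168 -0.059] Fx 0.5 Fy -0.0 Fz 0.1 M [ 0.03 -0.02 -0.03] op 0.0358 g 0.0
```

arm_command:
  series:
    - [0,0,-0.01,0]
    - [0,0,-0.025,0]
    - [0,0,-0.045,0]
    - [0,0,-0.07,0]
    - [0,0,-0.1,0]

```text
time: 16.9
ee_pos: [0.6129, 0.0993, 0.1306]
tcp_rot: [180.0, 0.0, 73.0]
wrist_force: [0.1, 0.1, -0.0]
opening: 0.0358
grasp_force: 0.0
```

arm_command:
  series:
    - [0,0,-0.02,0]
    - [-0.02,0,-0.03,0]
    - [-0.06,0,-0.03,0]
    - [-0.1,0,-0.03,0]
    - [-0.14,0,-0.03,0]
  hand: 0.0

```text
time: 17.4
ee_pos: [0.5712, -0.0364, 0.1594]
tcp_rot: [180.0, 0.0, 73.0]
wrist_force: [0.8, 0.4, -1.0]
opening: -0.0001
grasp_force: 0.0
```

```bash
python3 go.py .5542 -.0866 .15 73
python3 - <<'E'
from h import *
c=cam('side'); i=c['color'][120:250,180:310]
for t in ['lever_tip','loop_bar','loop_tab','lever_pivot']: print(t,[(np.round(d['location'],1),d['confidence']) for d in bot.mark_of('side',t)[:1]])
p=[.5685,-.0397,np.radians(73.1)]
for q in (1.7,1.9,2,2.1,2.2,2.3):
    d,a=pts(q,.038); print(q,proj(c,toW(p,d['lever_tip'])),proj(c,toW(p,d['loop_bar'])),proj(c,toW(p,d['loop_tab'])))
cv2.imwrite('pics/a5.png',cv2.resize(i,(600,600),interpolation=cv2.INTER_CUBIC))
E
```

```text
17.4 [ 0.5712 -0.0364  0.1594] [1.7997e+02 1.0000e-02 7.3000e+01] [ -3.6   7.1   4.5  87.3  -0.  103.4] F [ 0.76  0.4  -0.96] shift [-0.053  -0.0015  0.0094] turn 0.0001
lever_tip [(array([239.5, 194. ]), 0.68)]
loop_bar [(array([254.2, 177.5]), 0.72)]
loop_tab [(array([247.4, 213.4]), 0.73)]
lever_pivot [(array([246.1, 198.9]), 0.64)]
1.7 [[242.15816624 187.59997535]] [[254.63565538 177.50547459]] [[257.63147609 167.24808734]]
1.9 [[241.20745547 193.98787907]] [[254.50863181 177.856437  ]] [[257.49304605 167.3022037 ]]
2 [[240.8200306  197.27420886]] [[254.45962864 177.99183136]] [[257.43603695 167.27966454]]
2.1 [[240.49778299 200.57016149]] [[254.42069858 178.09939402]] [[257.38757593 167.22543563]]
2.2 [[240.2445262  203.83638403]] [[254.39205478 178.17853604]] [[257.34791876 167.14079187]]
2.3 [[240.06310797 207.03404435]] [[254.37384638 178.22884533]] [[257.31728741 167.0271526 ]]
```

View pics/a5.png

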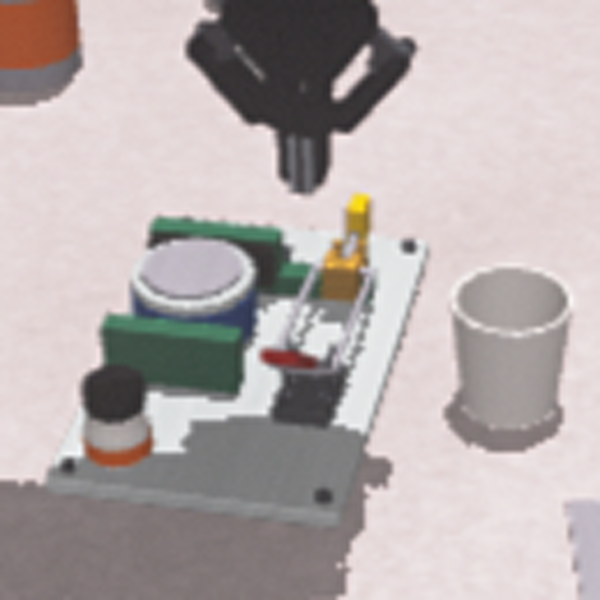

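arm_command:
  series:
    - [-0.015,0,0,0]
    - [-0.035,0,0.01,0]
    - [-0.051,0,0.025,0]
    - [-0.051,0,0.04,0]
    - [-0.051,0,0.048,0]
  grip_force: 40

```text
time: 18.15
ee_pos: [0.5568, -0.083, 0.1091]
tcp_rot: [-179.9, 0.0, 73.0]
wrist_force: [-0.5, 0.2, 0.6]
opening: -0.0003
grasp_force: 0.0
```

```bash
python3 st.py; python3 go.py .5545 -.0856 .09 73
```

```text
t 18.15 d [-194.37   63.6 ] bar [-37.5 133.8] q,a [-8.112  1.96 ] Fx 0.1 Fy 0.5 Fz 0.6 M [ 0.04 -0.02 -0.02] op -0.0003 g 0.0
18.15 [ 0.5568 -0.083   0.1091] [-179.9     0.     72.99] [-8.5  6.2 -2.2 81.8  0.  98.5] F [-0.51  0.21  0.57] shift [-0.0032 -0.0013  0.0191] turn -0.0002kin.py:12: RuntimeWarning: The iteration is not making good progress, as measured by the 
 improvement from the last five Jacobian evaluations.
  d=np.array([(np.array(pos[:2])-T0[:2])@X,pos[2]-T0[2]]); s=fsolve(lambda s:fwd(*s)[1]-t0-d,[1.2,0]); return fwd(*s)[0],s
```

arm_command:
  series:
    - [-0.003,0,0.003,0]
    - [-0.003,0,0.007,0]
    - [-0.003,0,0.011,0]
    - [-0.003,0,0.015,0]
    - [-0.003,0,0.019,0]

```text
time: 18.65
ee_pos: [0.5566, -0.086, 0.0917]
tcp_rot: [180.0, -0.0, 73.0]
wrist_force: [-0.5, 0.4, -0.2]
opening: 0.0002
grasp_force: 0.0
```

arm_command:
  series:
    - [0,0,0.002,0]
    - [0,0,0.004,0]
    - [0,0,0.006,0]
    - [0,0,0.008,0]
    - [0,0,0.009,0]

```text
time: 19.15
ee_pos: [0.5564, -0.0861, 0.0826]
tcp_rot: [180.0, 0.0, 73.0]
wrist_force: [-0.2, -0.8, 0.7]
opening: 0.0001
grasp_force: 0.4
```

```bash
python3 go.py .5545 -.0856 .06 73
```

```text
19.15 [ 0.5564 -0.0861  0.0826] [179.99   0.    72.98] [-8.8  6.4 -4.8 78.8 -0.  98.2] F [-0.18 -0.85  0.73] shift [-0.0001 -0.002   0.0226] turn -0.0003
```

arm_command:
  series:
    - [0,-0.001,0.002,0]
    - [0,-0.001,0.004,0]
    - [0,-0.001,0.006,0]
    - [0,-0.001,0.008,0]
    - [0,-0.001,0.01,0]

```text
time: 19.65
ee_pos: [0.5554, -0.0858, 0.0725]
tcp_rot: [-180.0, 0.0, 73.0]
wrist_force: [-0.2, 0.4, 0.7]
opening: -0.0001
grasp_force: 0.4
```

arm_command:
  series:
    - [0,0,0.002,0]
    - [0,0,0.004,0]
    - [0,0,0.006,0]
    - [0,0,0.007,0]
    - [0,0,0.007,0]

```text
time: 20.15
ee_pos: [0.5553, -0.0858, 0.0654]
tcp_rot: [-180.0, -0.0, 73.0]
wrist_force: [-0.1, -0.2, 0.5]
opening: -0.0001
grasp_force: 0.0
```

```bash
python3 go.py .5545 -.0856 .05 73
```

```text
20.15 [ 0.5553 -0.0858  0.0654] [-179.98   -0.     72.99] [-8.8  6.6 -6.5 76.9  0.  98.2] F [-0.13 -0.17  0.53] shift [-0.0001 -0.0008  0.0154] turn -0.0003
```

Run:
```python
from h import *
c=cam('side'); i=c['color'][140:230,205:295]
cv2.imwrite('pics/a6.png',cv2.resize(i,(600,600),interpolation=cv2.INTER_CUBIC))
```

```text
(no output)
```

View pics/a6.png

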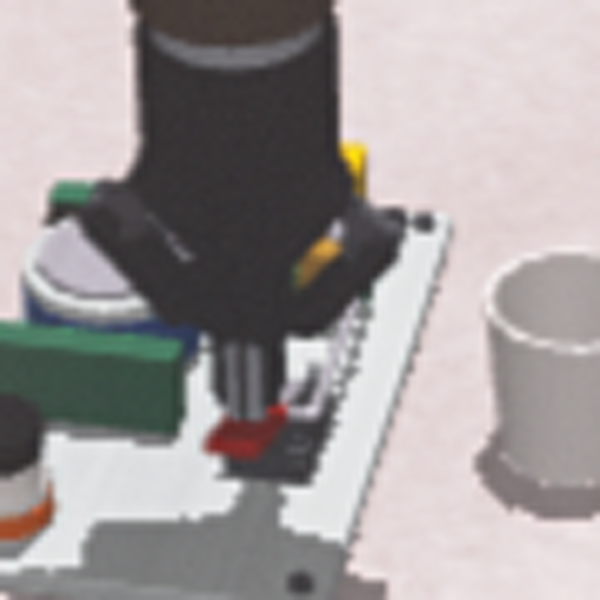

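arm_command:
  series:
    - [0,0,0.002,0]
    - [0,0,0.004,0]
    - [0,0,0.006,0]
    - [0,0,0.008,0]
    - [0,0,0.01,0]

```text
time: 20.7
ee_pos: [0.5554, -0.0858, 0.0554]
tcp_rot: [-180.0, -0.0, 73.0]
wrist_force: [-0.1, -0.1, -0.7]
opening: -0.0
grasp_force: 0.1
```

arm_command:
  series:
    - [0,0,0.001,0]
    - [0,0,0.002,0]
    - [0,0,0.003,0]
    - [0,0,0.004,0]
    - [0,0,0.005,0]

```text
time: 21.2
ee_pos: [0.5554, -0.0858, 0.0506]
tcp_rot: [180.0, -0.0, 73.0]
wrist_force: [0.3, -0.2, 0.1]
opening: -0.0004
grasp_force: 0.0
```

```bash
python3 go.py .5545 -.0856 .046 73
python3 - <<'E'
from h import *
c=cam('side'); i=c['color'][140:230,205:295]
cv2.imwrite('pics/a7.png',cv2.resize(i,(600,600),interpolation=cv2.INTER_CUBIC))
p=[.5685,-.0397,np.radians(73.1)]
for q in (2.3,2.4,2.5,2.6,2.653): print(q,(proj(c,toW(p,pts(q,.038)[0]['lever_tip']))-[205,140])*600/90)
E
```

```text
21.2 [ 0.5554 -0.0858  0.0506] [180.    -0.    72.98] [-8.8  7.  -7.8 75.3  0.  98.2] F [ 0.26 -0.19  0.09] shift [-0.0001 -0.001   0.0046] turn -0.0003
2.3 [[233.75405315 446.89362897]]
2.4 [[233.03578839 467.50335193]]
2.5 [[232.81414387 487.16630104]]
2.6 [[233.0877577  505.65971425]]
2.653 [[233.43111152 514.91661688]]
```

View pics/a7.png

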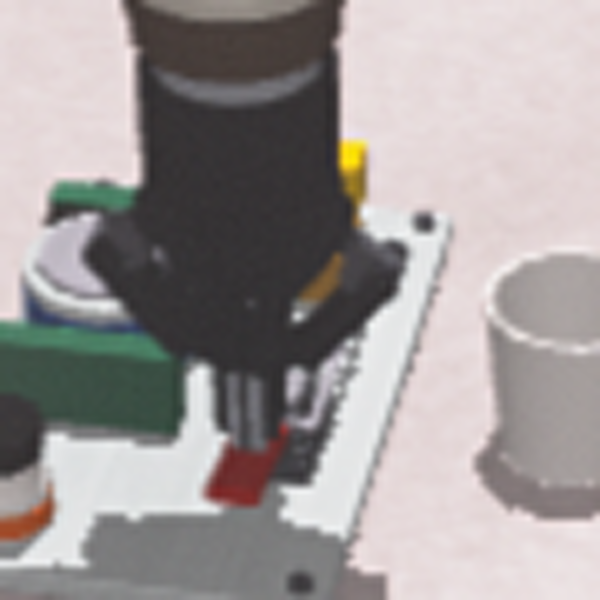

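arm_command:
  series:
    - [0,0,0.001,0]
    - [0,0,0.002,0]
    - [0,0,0.003,0]
    - [0,0,0.004,0]
    - [0,0,0.004,0]

```text
time: 21.75
ee_pos: [0.5553, -0.0858, 0.0465]
tcp_rot: [-180.0, 0.0, 73.0]
wrist_force: [0.3, 0.6, -0.3]
opening: -0.0001
grasp_force: 0.0
```

```bash
python3 go.py .5545 -.0856 .044 73
```

```text
21.75 [ 0.5553 -0.0858  0.0465] [-179.98    0.     72.98] [-8.8  7.1 -8.1 74.8  0.  98.2] F [ 0.25  0.56 -0.28] shift [-0.     -0.0008  0.0025] turn -0.0003
```

arm_command:
  series:
    - [0,0,0.0005,0]
    - [0,0,0.001,0]
    - [0,0,0.0015,0]
    - [0,0,0.002,0]
    - [0,0,0.002,0]

```text
time: 22.25
ee_pos: [0.5554, -0.0858, 0.0446]
tcp_rot: [-180.0, 0.0, 73.0]
wrist_force: [0.2, 0.6, 0.4]
opening: -0.0002
grasp_force: 0.0
```

```bash
python3 go.py .5545 -.0856 .044 73
```

```text
22.25 [ 0.5554 -0.0858  0.0446] [-179.99    0.     72.98] [-8.8  7.1 -8.3 74.6 -0.  98.2] F [0.21 0.61 0.42] shift [-0.0001 -0.0009  0.0006] turn -0.0003
```

One more millimetre to feel the stop lightly.

arm_command:
  series:
    - [0,0,0.0003,0]
    - [0,0,0.0006,0]
    - [0,0,0.0009,0]
    - [0,0,0.001,0]
    - [0,0,0.001,0]

```text
time: 22.75
ee_pos: [0.5555, -0.0858, 0.044]
tcp_rot: [180.0, -0.0, 73.0]
wrist_force: [-1.8, 0.5, 4.0]
opening: -0.0
grasp_force: 2.2
```

```bash
python3 go.py .5545 -.0856 .044 73
```

```text
22.75 [ 0.5555 -0.0858  0.044 ] [179.98  -0.    72.98] [-8.8  7.1 -8.3 74.5 -0.  98.2] F [-1.84  0.46  3.97] shift [-0.0001 -0.001   0.    ] turn -0.0003
```

arm_command:
  series:
    - [0,0,-0.01,0]
    - [0,0,-0.03,0]
    - [0,0,-0.06,0]
    - [0,0,-0.09,0]
    - [0,0,-0.12,0]

```text
time: 23.25
ee_pos: [0.5553, -0.0858, 0.1654]
tcp_rot: [180.0, -0.0, 73.0]
wrist_force: [1.1, -0.2, 0.3]
opening: -0.0001
grasp_force: 0.0
```

arm_command:
  series:
    - [0,0,-0.03,0]
    - [0,0,-0.06,0]
    - [0,0,-0.08,0]
    - [0,0,-0.08,0]
    - [0,0,-0.08,0]

```text
time: 23.75
ee_pos: [0.5556, -0.0858, 0.2439]
tcp_rot: [180.0, -0.0, 73.0]
wrist_force: [0.5, 0.5, 0.0]
opening: -0.0002
grasp_force: 0.0
```

```bash
python3 go.py .5545 -.0856 .244 73
python3 - <<'E'
from h import *
c=cam('side'); i=c['color'][140:240,195:305]
cv2.imwrite('pics/a8.png',cv2.resize(i,(660,600),interpolation=cv2.INTER_CUBIC))
E
```

```text
23.75 [ 0.5556 -0.0858  0.2439] [ 1.7997e+02 -1.0000e-02  7.2980e+01] [-8.8  6.9 13.6 96.6  0.  98.2] F [0.5  0.52 0.04] shift [-0.0001 -0.0011 -0.0001] turn -0.0003
```

View pics/a8.png

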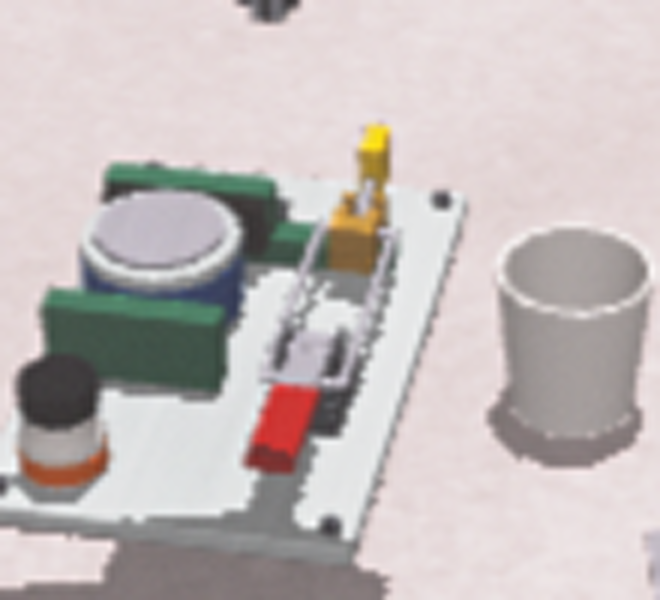

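The lever lies flat, with its tip near (275,455) in the crop. The loop legs run past the keeper at (355,230) with the bar under the lip, and the cup and jar have not moved.

```bash
python3 -c "
from workcell import bot
print(bot.job_done())"
```

```text
the job is handed in; nothing more can be done
None
```

The tin is latched in and the job is handed in at about 24 s of the 64 s allowed: the bar reached the slot floor and drew back under the lip to a pull of about 9.5 N, and the red lever lies flat at its stop after a light touch of about 4 N. No verdict came back, and nothing else in the last picture had moved.

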